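Read a stone sample's label

TASK

Switch the label reader to its three-bar mode: turn the selector knob until its pointer clicks in at the mark of three bars. Then take the stone plate that has the small corner notch out of its stand, find its frosted label field from the notch, and finish while holding the plate still in the air under the reader's lens, label face up (turned up at least halfway, to 45 degrees or flatter), with the middle of the label on the reading point 150 mm below the lens; do not put it down or let go. Do not touch the reader with the plate or the robot, and leave the plate without a notch and the loose amethyst and card box where they are.

Things in the scene. Friction and masses are not known exactly. Their poses are not given: they have to be found in the camera images.
- selector_box: Grey control box, 100 (x) x 110 (y) x 39 mm high, fixed, yaw varies. Origin: centre of its underside, below the knob axis; its -x side is nearest the robot. On its top, round the near side of the knob, 37 mm from the axis, lie marks of one, two, three and four black bars, from the robot's right to its left.
- selector (a joint): Knob angle, rad; grows clockwise seen from above. Spring detents it snaps into: 0 (one bar), 0.628 (two), 1.257 (three, wanted), 1.885 (four); ends just past the outer ones; a hump takes about 0.08 Nm. Starts in or near one or two bars. At value q the pointer points along the box's -x turned (0.942 - q) rad counterclockwise from above.
- selector_grip (a point): TCP point for gripping the knob, on its axis, 73 mm above the table. The black knob: disc 44 mm across, 8 mm high, with a grip bar on it 42 long, 14 wide, 30 mm high, its top 80 mm above the table; a white line on top is the pointer. The point turns with the knob: its -x axis is the pointer's direction, y is across the bar.
- notched_plate: Grey stone plate, 90 long (x), 8 thick (y), 52 mm high (z), about 85 g, upright in stand_a. Origin: centre of its underside. Notch 14 (x) by 14 mm (z) in the upper corner at its +x end. The frosted label field (white, matt, 28 x 34 mm) is at that end on the +y face only: facing the label, notch up, the notch is at the upper left.
- label_center (a point): Middle of the frosted label field on notched_plate, at x +29, y +4, z +21 mm in the plate's frame; its axes are the plate's: the label faces +y.
- plain_plate: The other stone plate: same size, stone and label field, but all four corners whole; to be left in stand_b. Origin and axes as for notched_plate.
- stand_a: Wooden stand that holds notched_plate: block 70 (x) x 50 x 24 mm, fixed; slot along x, 9.2 mm wide, 18 mm deep, floor 6 mm above the table, so 34 mm of the plate shows above. Origin: centre of its underside. Any yaw; the two stands may change places.
- stand_b: The same wooden stand, holding plain_plate.
- reader: Label reader, fixed, yaw varies: dark foot 140 (x) x 120 (y) x 18 mm; post of 22 mm diameter at x +35 mm, 400 mm high; a boom of 16 mm diameter at height 375 mm runs from it along -x (to the robot's side) to a grey head 56 mm square, its lens looking straight down. Origin: centre of the foot's underside.
- reader_lens (a point): Centre of the lens front, the lowest point of the head, at x -140, y 0, z +330 mm in the reader's frame; axes are the reader's.
- reading_point (a point): Reading point, in free air 150 mm straight below the lens: at x -140, y 0, z +180 mm in the reader's frame; axes are the reader's. The foot's front edge is 70 mm behind it. The label may be turned about the vertical in any direction; its face must look upward.
- amethyst: Loose small purple stone point, 31 x 27 x 70 mm, standing; bystander. Origin: centre of its underside.
- card_box: Loose small card box, 34 x 50 x 22 mm; bystander. Origin: centre of its underside.

How it is judged:
On the way, in this order (a step that is already met when the one before it is completed fails the run):
1. The selector knob is at the three-bar mark (value of joint selector between 1.087 and 1.427 rad), for 0.3 s.
2. The notched plate is out of its stand, held by the fingers, its underside more than 60 mm up, with the knob still at three bars (all of step 1 and height (world z) of notched_plate above 0.06 m and contact force between notched_plate and the fingers above 1 N), for 0.2 s.
At the end, for the whole second after the job is handed in: Fingers hold the notched plate still over 90 mm up, off the reader; label middle within 25 mm of the reading point, label face (its outward direction) at most 55 deg from straight up; knob within 0.17 rad of three bars; plain plate moved under 20 mm, amethyst and card box under 30 mm (all of step 1 and distance between label_center and reading_point below 0.025 m and angle between notched_plate's own y axis and vertical below 0.96 rad and height (world z) of notched_plate above 0.09 m and contact force between notched_plate and the fingers above 1 N and contact force between notched_plate and reader below 0.2 N and linear speed of notched_plate below 0.03 m/s and distance between plain_plate and stand_b below 0.03 m and distance of plain_plate from where it was at the start of the episode below 0.02 m and distance of each of amethyst, card_box from where it was at the start of the episode below 0.03 m); the arm keeps its last pose, push and grip.
It fails at once if The plate strikes the reader (over 3 N) (contact force between notched_plate and reader above 3 N).
It fails at once if The robot pushes on the reader (over 3 N) (contact force between any of the fingers, the arm and reader above 3 N).
It fails at once if The plain plate is taken or knocked out of its place (over 30 mm) (distance of plain_plate from where it was at the start of the episode above 0.03 m).
It fails at once if A loose bystander is knocked away (over 50 mm) (distance of any of amethyst, card_box from where it was at the start of the episode above 0.05 m).
It also fails if it takes over 48 s, if anything falls off the work surface, if the arm or the gripper's body presses on something with over 40 N, if the wrist force passes 120 N, or if a joint passes its speed limit or range.

ROBOT

A 6-joint arm with a two-finger parallel gripper is mounted at the origin on a cart in front of the work surface, level with it; the furniture and walls round the work are solid. World frame = base frame: x ahead of the robot, y to its left, z up, the work surface at z = 0. Lengths are in m, angles in rad, forces in N, time in s.
With the tool pointing down it reaches from about 0.375 to 0.75 m from the base axis. Payload 9 kg.
Tool frame: the origin (TCP) lies between the finger pads, 19 mm behind the fingertips; this is the grasp point; z points along the fingers, y is the line along which they close (so a half turn about z gives the same grasp; the last joint's range is limited). The gripper opens to 85 mm and grips with 20 to 120 N. Pads are 22 mm wide; open, the fingers measure 114 mm over their backs; the gripper's body (76 mm by 85 mm) begins 54 mm behind the grasp point. The pads swing forward as they close: fully open they stand 13 mm farther back than shut.
Start: joints at [0.95, 0.104, 0.097, 1.564, 0, 1.353], TCP at [0.235, 0.552, 0.25] pointing down, gripper open.
Joint ranges: [-2.99, 2.99], [-0.84, 1.86], [-1.1, 1.16], [-1.84, 2.11], [-1.51, 1.56], [-3.14, 3.14]. Speed limits (rad/s): [2.22, 2.22, 2.57, 3.14, 3.14, 3.14].

INTERFACE

Orientations are given as a unit quaternion [x, y, z, w].
In Python, from station import robot gives the robot as it stands.
- The arm moves only by the tool nudge_tcp, called as name(argument=value, ...) on one line, values as JSON. Schema: {"type":"object","properties":{"ticks":{"type":"string"},"squeeze":{"type":"number"},"only":{"type":"string"},"quiet":{"type":"boolean"},"lines":{"type":"string"}},"required":["ticks"],"additionalProperties":false}. ticks is a string of 1 to 12 rows, one to a line, with the numbers parted by commas; each row has 7 numbers: the opening from 0.0 (shut) to 1.0 (fully open), then dx, dy, dz in fractions of the full range, 1 being 60 cm, then a rotation vector rx, ry, rz in fractions of the full range, 1 being pi rad; each row shifts and turns the commanded pose from where the row before left it, along the tool's axes as they then stand; what a row does not reach is not made up. A row lasts 1/12 s, in which the tool goes at most 0.0417 m and 0.125 rad, less where a joint would pass 70% of its speed; a pose out of reach is approached as far as the arm can. The fingers move at their own pace and stop on an object; squeeze is the grip in N (left out, the last holds). Time passes only in rows, so rows that do not move let the fingers close. The tool returns the time, the measured TCP pose, the force, the opening and the grip force at its end. only (a regular expression) keeps the lines of the reply that match it, lines (a string "A,B") keeps lines A to B, and quiet returns only ok. A shift or turn number past 1, either way, is cut back to 1. Input that does not fit is refused with a message, and nothing moves.
- robot.get_state(): the state, without advancing time (a new reading comes with each control period).
- robot.capture(name): name is "scene" or "top" or "wrist"; returns the picture (480x640x3 uint8, red, green, blue); there is no depth.
- robot.camera_info(name): a dict with "fx", "fy", "cx", "cy" (pixels), "dist_coeffs" ([k1, k2, p1, p2, k3] as OpenCV has them; the pictures are not rectified), "extrinsics" (4x4, takes a point from camera to world coordinates). Camera axes: x right, y down, z forward; pixel columns grow to the right and rows downward; lengths in m; the calibration is good to about 2 mm. A picture is of the moment at which its call begins: read the wrist's pose just before it. camera_info takes no time and is no camera call; for the wrist camera it gives the pose at the moment of the call.
- robot.hand_in(): hands the job in; it is judged then, once.
The state is a dict: "time": time; "joints": joint angles; "dq": joint speeds; "joint_efforts": joint torques, N m; "eef_pos": TCP position; "orientation": TCP orientation; "ft_force": force on the tool from outside, world axes, zero at the start; "moment": the same for the moment, N m; "finger_gap": opening from 0.0 (shut) to 1.0 (fully open); "grasp_force": force on a finger pad.
Only numpy, scipy, OpenCV 4.12 (cv2) and the standard library are available. Lean on these libraries where they do the work, as an engineer would, in place of code of your own. Each camera call takes 0.05 s, during which the arm holds its last target. There are 200 camera calls.

## Working session

There is one attempt and no reset: what is moved stays moved. The work goes in short steps, Python scripts to look and compute and a tool call to move; the robot and the scene stay as the last step left them, time stands still between calls to the robot, and variables do not carry over. Pictures are saved under pics/ and viewed, at most 10 in all, crops included, and the job is handed in when it is done.

```bash
ls; mkdir -p pics; python3 - <<'E'
from station import robot
import cv2,json
for n in ["top","scene"]:
    im=robot.capture(n); cv2.imwrite(f"pics/{n}0.png",im[:,:,::-1])
    i=robot.camera_info(n); print(n,{k:(v if k!='extrinsics' else [[round(float(x),4) for x in r] for r in v]) for k,v in i.items()})
print(robot.get_state())
E
```

```text
pics
station.py
top {'fx': 520.1872343409416, 'fy': 520.1872343409416, 'cx': 328.17987787534685, 'cy': 245.03689301648976, 'dist_coeffs': array([-0.0399656,  0.       ,  0.       ,  0.       ,  0.       ]), 'extrinsics': [[-0.0015, -0.9876, 0.157, 0.3411], [-0.9997, -0.0024, -0.0249, 0.0024], [0.0249, -0.157, -0.9873, 1.5012], [0.0, 0.0, 0.0, 1.0]]}
scene {'fx': 506.45148950064464, 'fy': 506.45148950064464, 'cx': 325.7185850916609, 'cy': 239.49344482317193, 'dist_coeffs': array([0.00950049, 0.        , 0.        , 0.        , 0.        ]), 'extrinsics': [[0.9026, -0.2349, 0.3608, 0.0914], [-0.4306, -0.4915, 0.757, -0.9659], [-0.0005, -0.8386, -0.5448, 0.8789], [0.0, 0.0, 0.0, 1.0]]}
{'time': 0.1, 'joints': array([9.50286969e-01, 1.04661333e-01, 9.65352337e-02, 1.56389098e+00,
       1.19585292e-05, 1.35310240e+00]), 'dq': array([-0.00197468, -0.00184444,  0.00391657, -0.00161486,  0.00124183,
       -0.00020064]), 'joint_efforts': array([ 5.13753737e-03, -5.58207572e+01,  5.04720461e+01,  1.29594613e-02,
       -3.46578790e-04,  1.98529705e-06]), 'eef_pos': array([0.23502542, 0.5517519 , 0.24928084]), 'orientation': array([ 2.00048753e-01,  9.79785754e-01, -5.55118688e-04, -2.53848626e-04]), 'ft_force': array([-0.47860492, -0.29092503, -0.34459064]), 'moment': array([-0.02695917, -0.04532904,  0.03710352]), 'grasp_force': 0.0, 'finger_gap': 1.0008733625959385}
```

View pics/top0.png

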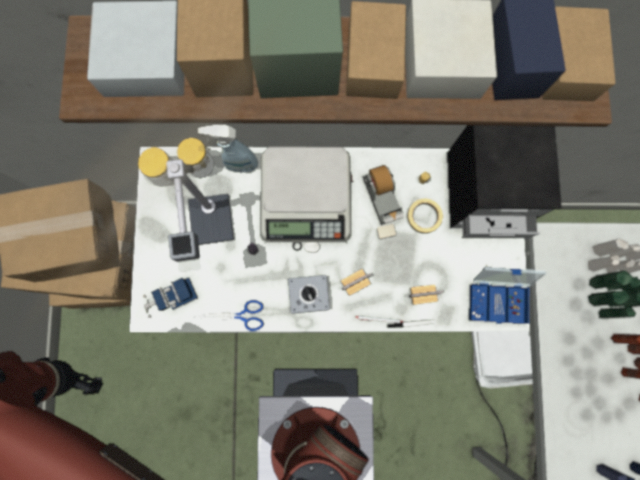

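View pics/scene0.png

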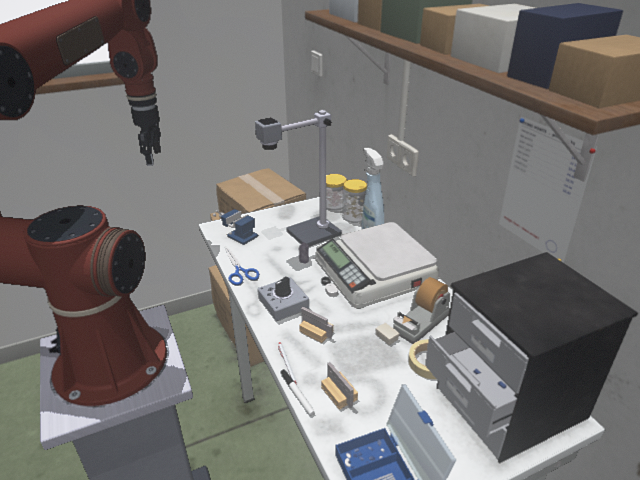

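The top view shows the reader's foot at about (210,220) and its head at (183,245). The selector is at (309,294), the stands at (356,282) and (424,294), the amethyst at (253,252) and the card box at (387,231). I'll enlarge these next.

```bash
python3 - <<'E'
import cv2,numpy as np
t=cv2.imread("pics/top0.png");s=cv2.imread("pics/scene0.png")
r=lambda im,x0,y0,w,h,k:cv2.resize(im[y0:y0+h,x0:x0+w],None,fx=k,fy=k,interpolation=cv2.INTER_CUBIC)
a=r(t,280,260,160,56,5)          # 800x280
b=r(s,250,265,120,64,5); c=r(t,160,180,40,64,5) # 
c=r(s,310,355,60,64,5)[:, :200]
b2=np.hstack([b,c])
cv2.imwrite("pics/c1.png",np.vstack([a,b2])); print(b2.shape,a.shape)
cv2.imwrite("pics/c2.png",np.hstack([r(t,150,150,100,120,5),r(s,245,105,60,120,5)]))
E
```

```text
(320, 800, 3) (280, 800, 3)
```

View pics/c1.png

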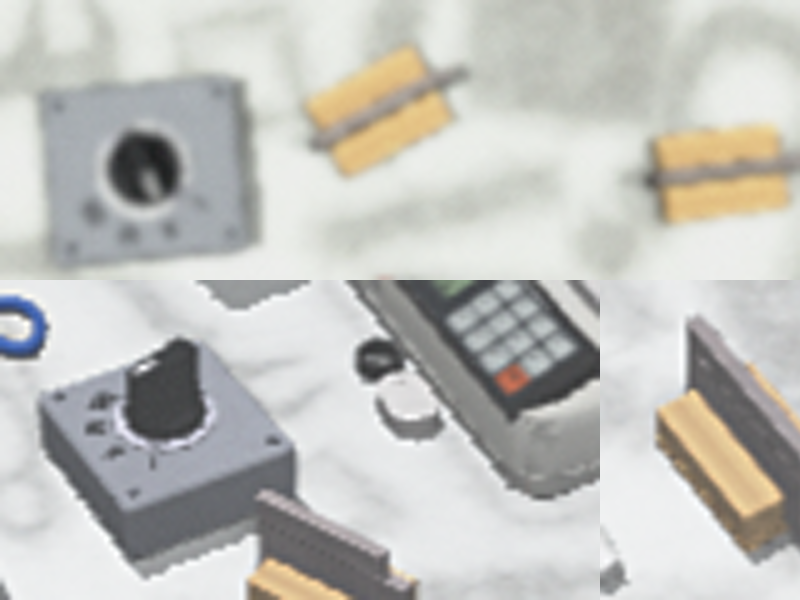

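View pics/c2.png

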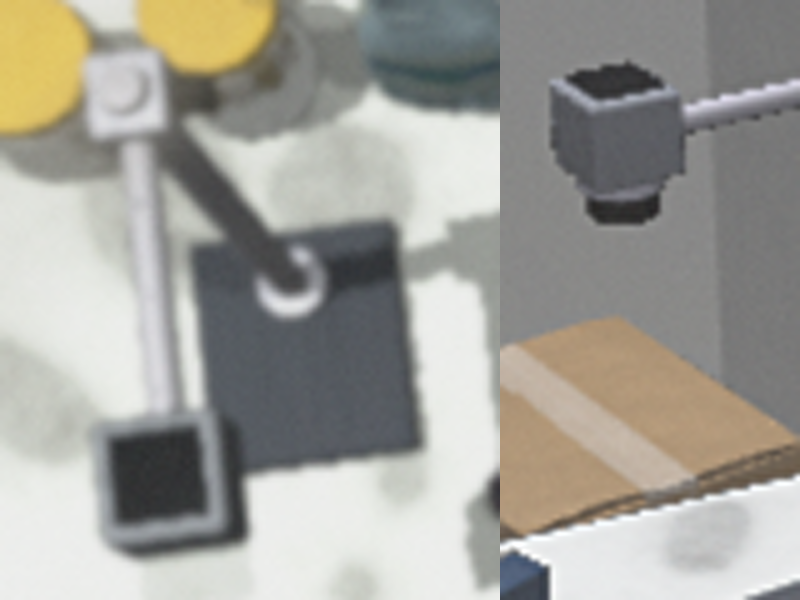

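The left stand, next to the selector box, holds the notched plate, with the notch at its far-right end. The pointer sits near two bars. The crop shows the knob at about (145,166), plate ends at (312,143) and (467,72), the lens front at scene pixel (269.6,147.4), and the foot corners. Next I'll turn these into positions.

```bash
cat > h.py <<'E'
import numpy as np,cv2
from station import robot
from scipy.spatial.transform import Rotation as R
def ray(info,px):
    K=np.array([[info['fx'],0,info['cx']],[0,info['fy'],info['cy']],[0,0,1]])
    u=cv2.undistortPoints(np.array([[px]],float),K,np.array(info['dist_coeffs']))[0,0]
    E=np.array(info['extrinsics']); return E[:3,3],E[:3,:3]@np.array([u[0],u[1],1])
def onz(info,px,z):
    o,d=ray(info,px); return o+d*(z-o[2])/d[2]
def proj(info,P):
    K=np.array([[info['fx'],0,info['cx']],[0,info['fy'],info['cy']],[0,0,1]])
    E=np.linalg.inv(np.array(info['extrinsics'])); 
    return cv2.projectPoints(np.array(P,float).reshape(-1,3),cv2.Rodrigues(E[:3,:3])[0],E[:3,3],K,np.array(info['dist_coeffs']))[0][:,0]
def tool(target,yaw_y=None,Rt=None):
    """delta from current pose in tool axes to target position"""
    s=robot.get_state(); Rc=R.from_quat(s['orientation'])
    return Rc.inv().apply(np.array(target)-s['eef_pos']),Rc
E
python3 - <<'E'
from h import *
np.set_printoptions(precision=4,suppress=True)
T=robot.camera_info("top");S=robot.camera_info("scene")
c1=lambda X,Y:(280+X/5,260+Y/5)
c2=lambda X,Y:(150+X/5,150+Y/5)
c=[onz(T,c1(*p),.039) for p in [(40,88),(240,77),(248,245),(57,262)]]
print("box",np.array(c),np.mean(c,0)); 
d=(c[2]+c[3]-c[0]-c[1])[:2]; print("-x dir deg",np.degrees(np.arctan2(d[1],d[0])))
print("knobtop",onz(T,c1(145,166),.08), onz(T,c1(145,167),.042))
k=onz(T,c1(145,167),.039)
for m in [(200,202),(170,232),(130,235),(93,210)]:
    v=onz(T,c1(*m),.039)-np.mean(c,0); print(m,v,np.linalg.norm(v),np.degrees(np.arctan2(v[1],v[0])))
a,b=onz(T,c1(312,143),.055),onz(T,c1(467,72),.055)
print("plate",a,b,(a+b)/2,np.linalg.norm(a-b),np.degrees(np.arctan2(*(b-a)[1::-1])))
st=[onz(T,c1(*p),.024) for p in [(303,103),(412,45),(455,115),(347,176)]]; print("stand",np.mean(st,0))
# scene check of plate top ends, notch
f=[onz(T,c2(*p),.018) for p in [(190,245),(395,220),(422,447)]]; print("foot",np.array(f))
print("post",onz(T,c2(292,283),.018),onz(T,c2(125,90),.40))
print("lens",onz(S,(269.6,147.4),.33)," head top",onz(T,c2(160,480),.40), onz(T,c2(155,480),.38))
E
```

```text
box [[ 0.4805  0.0789  0.039 ]
 [ 0.4868 -0.0337  0.039 ]
 [ 0.3926 -0.0381  0.039 ]
 [ 0.3832  0.0685  0.039 ]] [0.4358 0.0189 0.039 ]
-x dir deg -175.59055222653993
knobtop [0.434  0.0192 0.08  ] [0.4359 0.0196 0.042 ]
(200, 202) [-0.0192 -0.0301  0.    ] 0.03572809699190157 -122.55706862812005
(170, 232) [-0.0359 -0.0134  0.    ] 0.03833943473879406 -159.60499994660702
(130, 235) [-0.0376  0.009   0.    ] 0.03865452581458309 166.57774205479353
(93, 210) [-0.0237  0.0297  0.    ] 0.03800426255701838 128.55816679509306
plate [ 0.4484 -0.0733  0.055 ] [ 0.4881 -0.1604  0.055 ] [ 0.4682 -0.1169  0.055 ] 0.095698357399923 -65.47939356701748
stand [ 0.4697 -0.1135  0.024 ]
foot [[0.7119 0.3742 0.018 ]
 [0.7273 0.2551 0.018 ]
 [0.5927 0.2356 0.018 ]]
post [0.6894 0.3139 0.018 ] [0.6861 0.3099 0.4   ]
lens [0.5162 0.2849 0.33  ]  head top [0.5133 0.2869 0.4   ] [0.5164 0.2943 0.38  ]
```

```bash
python3 - <<'E'
from h import *
np.set_printoptions(precision=4,suppress=True)
s=robot.get_state()
d,Rc=tool([.39,.02,.25]); print(d); print(Rc.as_matrix())
for a in (-68.5,111.5):
    y=np.array([np.cos(np.radians(a)),np.sin(np.radians(a)),0]);z=np.array([0,0,-1]);Rt=R.from_matrix(np.c_[np.cross(y,z),y,z])
    print(a,(Rc.inv()*Rt).as_rotvec())
W=robot.camera_info("wrist"); E=np.array(W['extrinsics']); print(Rc.inv().apply(E[:3,3]-s['eef_pos']),E[:3,:3],W['fx'])
E
```

```text
[-0.351  -0.4284 -0.0003]
[[-0.92    0.392  -0.0007]
 [ 0.392   0.92   -0.001 ]
 [ 0.0003 -0.0012 -1.    ]]
-68.5 [-0.0009  0.0013  2.3635]
111.5 [-0.001  -0.0007 -0.7781]
[ 0.0701 -0.0006 -0.1253] [[ 0.392   0.8844  0.2533]
 [ 0.92   -0.3765 -0.1092]
 [-0.0012  0.2759 -0.9612]] 413.96107880189385
```

The manual's scale: shifts go in shares of 60 cm and turns go in shares of pi rad. Converting my numbers, -0.0306 m / 0.6 = -0.051, -0.025 m / 0.6 = -0.0417.

nudge_tcp(ticks="1,-0.0417,-0.051,0,0,0,0\n1,-0.0417,-0.051,0,0,0,0\n1,-0.0417,-0.051,0,0,0,0\n1,-0.0417,-0.051,0,0,0,0\n1,-0.0417,-0.051,0,0,0,0\n1,-0.0417,-0.051,0,0,0,0\n1,-0.0417,-0.051,0,0,0,0\n1,-0.0417,-0.051,0,0,0,0\n1,-0.0417,-0.051,0,0,0,0\n1,-0.0417,-0.051,0,0,0,0\n1,-0.0417,-0.051,0,0,0,0\n1,-0.0417,-0.051,0,0,0,0")

```text
time: 1.1
eef_pos: [0.3671, 0.0948, 0.2499]
orientation: [0.2, 0.98, 0.0, 0.0]
ft_force: [1.9, 0.8, 0.2]
finger_gap: 0.997
grasp_force: 0.0
```

nudge_tcp(ticks="1,-0.0417,-0.051,0,0,0,0\n1,-0.0417,-0.051,0,0,0,0\n1,0,0,0,0,0,-0.0382\n1,0,0,0,0,0,-0.0382\n1,0,0,0,0,0,-0.0382\n1,0,0,0,0,0,-0.0382\n1,0,0,0,0,0,-0.0382\n1,0,0,0,0,0,-0.0382\n1,0,0,0,0,0,-0.0185\n1,0,0,0,0,0,0\n1,0,0,0,0,0,0\n1,0,0,0,0,0,0")

```text
time: 2.1
eef_pos: [0.3892, 0.0207, 0.2499]
orientation: [-0.185, 0.983, 0.0, -0.0]
ft_force: [-0.7, -0.1, 0.0]
finger_gap: 1.002
grasp_force: 0.0
```

```bash
python3 - <<'E'
from h import *
import pickle
s=robot.get_state(); im=robot.capture("wrist"); i=robot.camera_info("wrist"); pickle.dump(i,open("w1.pkl","wb"))
cv2.imwrite("pics/w1.png",im[:,:,::-1]); print(s['joints'].round(3),s['eef_pos'],R.from_quat(s['orientation']).as_matrix().round(3))
E
```

```text
[-0.286 -0.554 -0.472  1.653  0.    -0.659] [0.38919591 0.02074038 0.24988259] [[-0.931 -0.364 -0.   ]
 [-0.364  0.931  0.   ]
 [ 0.     0.    -1.   ]]
```

View pics/w1.png

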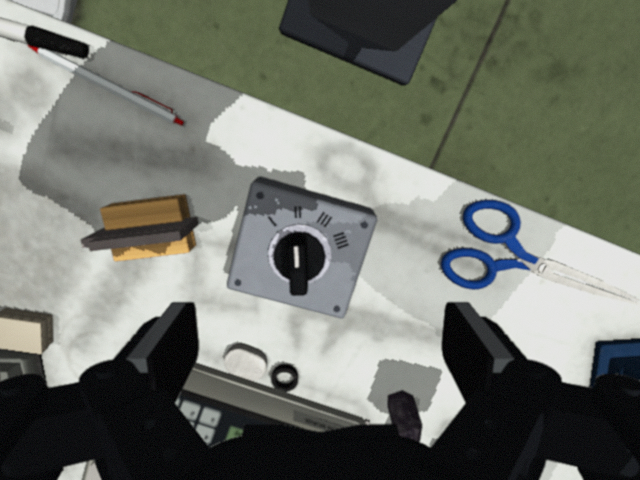

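The wrist picture shows the pointer aimed at two bars (297,212). The box's top corners are at (258,180), (376,210), (345,317) and (229,287). The notched stand is at about (148,228).

```bash
python3 - <<'E'
from h import *
import pickle
np.set_printoptions(precision=4,suppress=True)
i=pickle.load(open("w1.pkl","rb"))
c=np.array([onz(i,p,.039) for p in [(259,181),(376,211),(345,317),(229,287)]]); print(c,c.mean(0))
for p,q in((0,3),(1,2),(1,0),(2,3)):
    v=c[p]-c[q]; print(np.linalg.norm(v),np.degrees(np.arctan2(v[1],v[0])))
m=c.mean(0)
for p in [(273,220),(297,212),(324,220),(341,241)]:
    v=onz(i,p,.039)-m; print(np.linalg.norm(v),np.degrees(np.arctan2(v[1],v[0])))
print("ring",onz(i,(300,257),.042)); a,b=onz(i,(296,247),.08),onz(i,(297,268),.08);print(a,b)
# model reprojection for knob axis
print(proj(i,[[m[0],m[1],.08],[m[0],m[1],.047]]))
# plate top in wrist
for q in [(82,240),(197,222),(103,208),(187,195)]: print(q,onz(i,q,.058),onz(i,q,.024))
im=cv2.imread("pics/w1.png"); r=lambda x,y,w,h,k:cv2.resize(im[y:y+h,x:x+w],None,fx=k,fy=k,interpolation=cv2.INTER_CUBIC)
cv2.imwrite("pics/w1c.png",np.hstack([r(70,180,140,110,3),r(240,200,126,110,3)]))
E
```

```text
[[ 0.3893 -0.033   0.039 ]
 [ 0.3775  0.0658  0.039 ]
 [ 0.4769  0.0788  0.039 ]
 [ 0.4871 -0.027   0.039 ]] [0.4327 0.0212 0.039 ]
0.0980526570729358 -176.51443793820135
0.10024775247535099 -172.54118471284784
0.09949755561578402 96.8160278821892
0.10634460856731483 95.54743792511357
0.036555205595684905 -117.21616588684415
0.034506357788599375 -151.9765938658098
0.03307412882953493 167.39034717082478
0.03419721586035037 126.76120929812136
ring [0.4373 0.021  0.042 ]
[0.4181 0.0124 0.08  ] [0.4335 0.019  0.08  ]
[[300.0793 268.1043]
 [301.8834 254.1548]]
(82, 240) [ 0.4825 -0.1489  0.058 ] [ 0.4995 -0.1642  0.024 ]
(197, 222) [ 0.4342 -0.0665  0.058 ] [ 0.4461 -0.0731  0.024 ]
(103, 208) [ 0.4504 -0.139   0.058 ] [ 0.464  -0.1533  0.024 ]
(187, 195) [ 0.4163 -0.08    0.058 ] [ 0.4262 -0.088   0.024 ]
```

View pics/w1c.png

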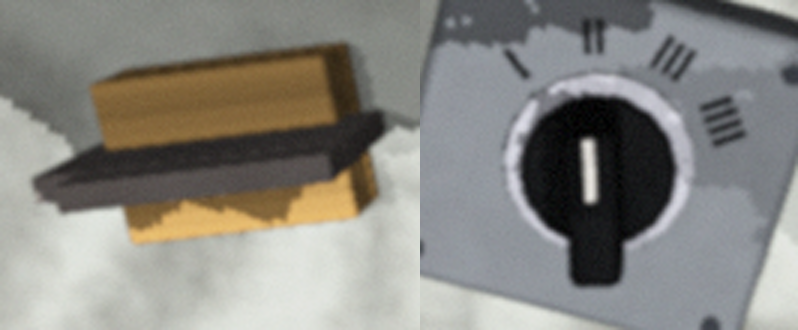

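Converted, 0.025 m / 0.6 = 0.0417, 0.02 m / 0.6 = 0.0333, -0.028 rad / 3.1416 = -0.0089.

nudge_tcp(ticks="1,-0.0175,-0.0072,0.0333,0,0,-0.0089\n1,-0.0175,-0.0072,0.0333,0,0,0\n1,-0.0175,-0.0072,0.0333,0,0,0\n1,-0.0175,-0.0072,0.0333,0,0,0\n1,0,0,0.0417,0,0,0\n1,0,0,0.0417,0,0,0\n1,0,0,0.0417,0,0,0\n1,0,0,0.0367,0,0,0\n0.6,0,0,0,0,0,0\n0,0,0,0,0,0,0\n0,0,0,0,0,0,0\n0,0,0,0,0,0,0", squeeze=40)

```text
time: 3.15
eef_pos: [0.4358, 0.0208, 0.0749]
orientation: [-0.2, 0.98, -0.001, 0.001]
ft_force: [0.3, 0.9, 0.1]
finger_gap: 0.457
grasp_force: 0.0
```

nudge_tcp(ticks="0,0,0,0,0,0,0\n0,0,0,0,0,0,0\n0,0,0,0,0,0,0\n0,0,0,0,0,0,0")

```text
time: 3.48
eef_pos: [0.4357, 0.0204, 0.0744]
orientation: [-0.2, 0.98, -0.001, 0.001]
ft_force: [-0.4, -3.3, 6.6]
finger_gap: 0.155
grasp_force: 43.2
```

Converted, 0.07 rad / 3.1416 = 0.0223.

nudge_tcp(ticks="0,0,0,0,0,0,0.0223\n0,0,0,0,0,0,0.0223\n0,0,0,0,0,0,0.0223\n0,0,0,0,0,0,0.0223\n0,0,0,0,0,0,0.0223\n0,0,0,0,0,0,0.0223\n0,0,0,0,0,0,0.0223\n0,0,0,0,0,0,0.0223\n0,0,0,0,0,0,0.0216\n0,0,0,0,0,0,0\n0,0,0,0,0,0,0\n0,0,0,0,0,0,0")

```text
time: 4.48
eef_pos: [0.4357, 0.0204, 0.0744]
orientation: [0.112, 0.994, -0.001, 0.001]
ft_force: [0.3, -2.1, 6.5]
finger_gap: 0.157
grasp_force: 43.2
```

nudge_tcp(ticks="0,0,0,0,0,0,0\n0,0,0,0,0,0,0\n1,0,0,0,0,0,0\n1,0,0,0,0,0,0\n1,0,0,0,0,0,0\n1,0,0,0,0,0,0\n1,0,0,0,0,0,0\n1,0,0,-0.05,0,0,0\n1,0,0,-0.0583,0,0,0\n1,0,0,-0.0583,0,0,0\n1,0,0,-0.0583,0,0,0\n1,0,0,0,0,0,0")

```text
time: 5.48
eef_pos: [0.437, 0.0205, 0.2148]
orientation: [0.112, 0.994, -0.001, 0.004]
ft_force: [0.7, 0.6, 0.6]
finger_gap: 0.999
grasp_force: 0.0
```

```bash
python3 - <<'E'
from h import *
np.set_printoptions(precision=4,suppress=True)
d,Rc=tool([.40,-.10,.215]); s=robot.get_state(); print(s['joints'],d); print(Rc.as_matrix())
E
```

```text
[-0.254  -0.4191 -0.4402  1.5409  0.0001 -0.0293] [ 0.0093 -0.1257 -0.0003]
[[-0.9748  0.2228  0.0085]
 [ 0.2228  0.9749 -0.0021]
 [-0.0088 -0.0001 -1.    ]]
```

Converted, -0.0317 m / 0.6 = -0.0528, -0.0157 m / 0.6 = -0.0262, 0.12 rad / 3.1416 = 0.0382.

nudge_tcp(ticks="1,-0.0262,-0.0528,0,0,0,0\n1,-0.0262,-0.0528,0,0,0,0\n1,-0.0262,-0.0528,0,0,0,0\n1,-0.0262,-0.0528,0,0,0,0\n1,0,0,0,0,0,0.0382\n1,0,0,0,0,0,0.0382\n1,0,0,0,0,0,0.0382\n1,0,0,0,0,0,0.0382\n1,0,0,0,0,0,0.0382\n1,0,0,0,0,0,0.0382\n1,0,0,0,0,0,0.0382\n1,0,0,0,0,0,0.0159")

```text
time: 6.48
eef_pos: [0.4675, -0.1165, 0.2078]
orientation: [0.532, 0.847, 0.0, -0.0]
ft_force: [-1.1, -0.2, 0.7]
finger_gap: 1.001
grasp_force: 0.0
```

nudge_tcp(ticks="1,0,0,0,0,0,0\n1,0,0,0,0,0,0\n1,0,0,0,0,0,0")

```text
time: 6.73
eef_pos: [0.4676, -0.1165, 0.2079]
orientation: [0.528, 0.849, 0.0, -0.0]
ft_force: [0.1, 0.8, 0.4]
finger_gap: 1.001
grasp_force: 0.0
```

```bash
python3 - <<'E'
from h import *
import pickle
s=robot.get_state(); im=robot.capture("wrist"); i=robot.camera_info("wrist"); pickle.dump(i,open("w2.pkl","wb"))
cv2.imwrite("pics/w2.png",im[:,:,::-1]); print(s['joints'].round(3),s['eef_pos'],R.from_quat(s['orientation']).as_matrix().round(4))
E
```

```text
[-0.517 -0.264 -0.33   1.506  0.     0.596] [ 0.46757521 -0.11654746  0.20789007] [[-4.422e-01  8.969e-01 -1.000e-04]
 [ 8.969e-01  4.422e-01  2.000e-04]
 [ 2.000e-04  0.000e+00 -1.000e+00]]
```

View pics/w2.png

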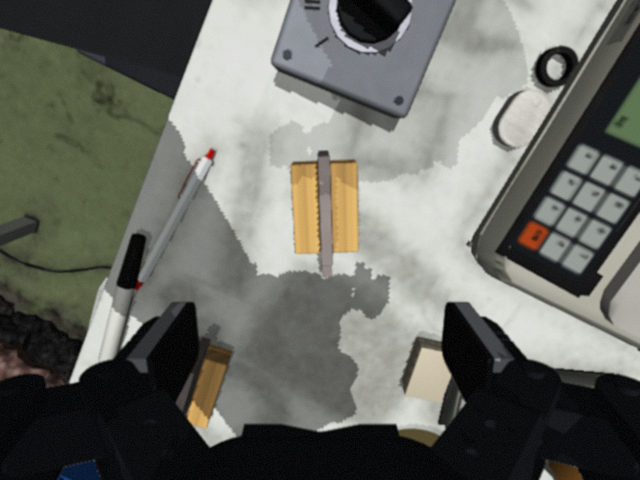

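The stand is in view, with corners (291,163), (356,160), (358,252) and (294,254). The plate's top edge runs from (323.5,152) down to the notch end at about (326.5,272). Next I'll work out the alignment.

```bash
python3 - <<'E'
from h import *
import pickle
np.set_printoptions(precision=4,suppress=True)
i=pickle.load(open("w2.pkl","rb"))
st=np.array([onz(i,p,.024) for p in [(291,163),(356,160),(358,252),(294,254)]]); print(st.mean(0),[np.linalg.norm(st[k]-st[k-1]) for k in range(4)])
for a,b in((0,3),(1,2)):
    v=st[b]-st[a]; print(np.degrees(np.arctan2(v[1],v[0])))
a,b,c=onz(i,(323.5,152),.058),onz(i,(326,255),.058),onz(i,(326.5,275),.044)
print(a,b,c,np.linalg.norm(b-a),np.linalg.norm((c-a)[:2]),np.degrees(np.arctan2(*(b-a)[1::-1])))
d,Rc=tool([*st.mean(0)[:2],.046]); print("to stand ctr",d)
m=a+(b-a)/np.linalg.norm(b-a)*.045; print("plate ctr",m); print(tool([*m[:2],.046])[0]); print(np.degrees(np.arctan2(Rc.as_matrix()[1,0],Rc.as_matrix()[0,0])))
E
```

```text
[ 0.4698 -0.1137  0.024 ] [np.float64(0.07108128969038614), np.float64(0.0481486396911019), np.float64(0.0716950036150276), np.float64(0.050403138907356294)]
-62.96280131338169
-61.14864098193194
[ 0.4486 -0.0736  0.058 ] [ 0.4817 -0.1365  0.058 ] [ 0.4914 -0.1547  0.044 ] 0.0711645375610771 0.09173363834268028 -62.22447744466101
to stand ctr [0.0015 0.0033 0.1619]
plate ctr [ 0.4695 -0.1134  0.058 ]
[0.002  0.0031 0.1619]
116.22470217979881
```

Converted, 0.028 m / 0.6 = 0.0467, 0.004 m / 0.6 = 0.0067, -0.023 rad / 3.1416 = -0.0073.

nudge_tcp(ticks="1,0.0067,0.0052,0.0333,0,0,-0.0073\n1,0,0,0.0467,0,0,0\n1,0,0,0.0467,0,0,0\n1,0,0,0.0467,0,0,0\n1,0,0,0.0467,0,0,0\n1,0,0,0.0333,0,0,0\n0.5,0,0,0.0167,0,0,0\n0,0,0,0,0,0,0\n0,0,0,0,0,0,0\n0,0,0,0,0,0,0\n0,0,0,0,0,0,0\n0,0,0,0,0,0,0", squeeze=60)

```text
time: 7.78
eef_pos: [0.4695, -0.1121, 0.0474]
orientation: [0.519, 0.855, 0.0, 0.001]
ft_force: [0.3, 0.7, -0.0]
finger_gap: 0.144
grasp_force: 0.0
```

nudge_tcp(ticks="0,0,0,0,0,0,0\n0,0,0,0,0,0,0\n0,0,0,0,0,0,0\n0,0,0,0,0,0,0")

```text
time: 8.12
eef_pos: [0.4695, -0.1121, 0.0474]
orientation: [0.519, 0.855, 0.0, 0.001]
ft_force: [0.2, 0.8, 6.1]
finger_gap: 0.084
grasp_force: 59.4
```

Converted, -0.03 m / 0.6 = -0.05, -0.02 m / 0.6 = -0.0333.

nudge_tcp(ticks="0,0,0,-0.0333,0,0,0\n0,0,0,-0.0333,0,0,0\n0,0,0,-0.0333,0,0,0\n0,0,0,-0.05,0,0,0\n0,0,0,-0.05,0,0,0\n0,0,0,-0.05,0,0,0\n0,0,0,-0.05,0,0,0\n0,0,0,-0.0333,0,0,0\n0,0,0,0,0,0,0\n0,0,0,0,0,0,0\n0,0,0,0,0,0,0\n0,0,0,0,0,0,0")

```text
time: 9.12
eef_pos: [0.4681, -0.1113, 0.2446]
orientation: [0.519, 0.855, 0.0, -0.001]
ft_force: [-0.4, -0.1, -1.4]
finger_gap: 0.083
grasp_force: 59.3
```

nudge_tcp(ticks="0,0,0,0,-0.0318,0,0\n0,0,0,0,-0.0318,0,0\n0,0,0,0,-0.0318,0,0\n0,0,0,0,-0.0318,0,0\n0,0,0,0,-0.0318,0,0\n0,0,0,0,-0.0318,0,0\n0,0,0,0,-0.0318,0,0\n0,0,0,0,-0.0318,0,0\n0,0,0,0,-0.0318,0,0\n0,0,0,0,-0.0318,0,0\n0,0,0,0,-0.0318,0,0\n0,0,0,0,0,0,0")

```text
time: 10.12
eef_pos: [0.4675, -0.1114, 0.2423]
orientation: [0.445, 0.726, 0.449, 0.27]
ft_force: [-0.4, 0.5, -1.9]
finger_gap: 0.084
grasp_force: 59.4
```

```bash
python3 - <<'E'
from h import *
np.set_printoptions(precision=4,suppress=True)
lab=np.array([-.030,.004,.0204]); RP=np.array([.5155,.2865,.18])
s=robot.get_state(); Rc=R.from_quat(s['orientation']); print(s['joints'],s['eef_pos'],Rc.as_matrix())
t=RP-Rc.apply(lab); print("tcp target",t,"delta tool",Rc.inv().apply(t-s['eef_pos']),"via",Rc.inv().apply(np.array([.42,.2,.24])-s['eef_pos']))
im=robot.capture("scene");cv2.imwrite("pics/s2.png",cv2.resize(im[100:340,180:500,::-1],None,fx=2.5,fy=2.5,interpolation=cv2.INTER_CUBIC))
E
```

```text
[-1.1569 -0.737  -0.8883  1.5488  1.0997 -0.1372] [ 0.4675 -0.1114  0.2423] [[-0.4582  0.4029  0.7923]
 [ 0.8888  0.2008  0.412 ]
 [ 0.0069  0.893  -0.4501]]
tcp target [0.484  0.304  0.1858] delta tool [0.3612 0.0396 0.2096] via [0.2985 0.0413 0.0917]
```

View pics/s2.png

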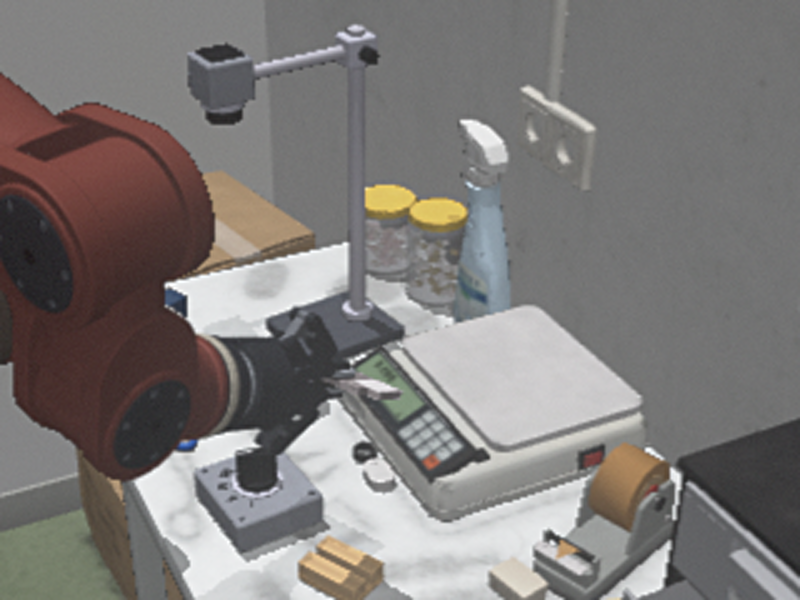

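The plate is held with its label up and the stand is empty. I'll turn it about the vertical by about 0.8 rad, which should keep the wrist clear of the joint limits and the head, then move over.

Converted, 0.0893 rad / 3.1416 = 0.0284.

nudge_tcp(ticks="0,0,0,0,0,0.0284,-0.0143\n0,0,0,0,0,0.0284,-0.0143\n0,0,0,0,0,0.0284,-0.0143\n0,0,0,0,0,0.0284,-0.0143\n0,0,0,0,0,0.0284,-0.0143\n0,0,0,0,0,0.0284,-0.0143\n0,0,0,0,0,0.0284,-0.0143\n0,0,0,0,0,0.0284,-0.0143\n0,0,0,0,0,0,0\n0,0,0,0,0,0,0\n0,0,0,0,0,0,0")

```text
time: 11.08
eef_pos: [0.4684, -0.1103, 0.2468]
orientation: [0.164, 0.838, 0.511, 0.097]
ft_force: [-0.1, -0.1, -1.4]
finger_gap: 0.084
grasp_force: 59.4
```

```bash
cat > t.py <<'E'
from h import *
np.set_printoptions(precision=4,suppress=True)
lab=np.array([-.030,.004,.0204]); RP=np.array([.5155,.2865,.18])
s=robot.get_state(); Rc=R.from_quat(s['orientation']); print(s['joints'],s['eef_pos'],Rc.as_matrix())
t=RP-Rc.apply(lab); print("label",s['eef_pos']+Rc.apply(lab),"tcp target",t,"delta tool",Rc.inv().apply(t-s['eef_pos']))
E
python3 t.py
```

```text
[-1.0021  0.1996 -0.172   2.0453  0.8075 -0.9953] [ 0.4684 -0.1103  0.2468] [[-0.9274  0.1761  0.3301]
 [ 0.3741  0.4231  0.8253]
 [ 0.0057  0.8888 -0.4582]]
label [ 0.5036 -0.103   0.2409] tcp target [0.4802 0.2792 0.186 ] delta tool [0.1344 0.1128 0.3532]
```

Converted, 0.0294 m / 0.6 = 0.049, 0.0112 m / 0.6 = 0.0187.

nudge_tcp(ticks="0,0.0187,0.0157,0.049,0,0,0\n0,0.0187,0.0157,0.049,0,0,0\n0,0.0187,0.0157,0.049,0,0,0\n0,0.0187,0.0157,0.049,0,0,0\n0,0.0187,0.0157,0.049,0,0,0\n0,0.0187,0.0157,0.049,0,0,0\n0,0.0187,0.0157,0.049,0,0,0\n0,0.0187,0.0157,0.049,0,0,0\n0,0.0187,0.0157,0.049,0,0,0\n0,0,0,0,0,0,0\n0,0,0,0,0,0,0")

```text
time: 12.0
eef_pos: [0.4756, 0.1831, 0.2023]
orientation: [0.162, 0.838, 0.512, 0.098]
ft_force: [-0.2, -1.1, -1.3]
finger_gap: 0.081
grasp_force: 59.2
```

```bash
python3 t.py
```

```text
[-0.4787 -0.4535 -0.775   1.4391  1.0869 -0.2119] [0.4756 0.1831 0.2023] [[-0.9284  0.1711  0.3298]
 [ 0.3715  0.4236  0.8261]
 [ 0.0016  0.8895 -0.4568]]
label [0.5109 0.1905 0.1965] tcp target [0.4802 0.2791 0.1858] delta tool [0.0313 0.0268 0.0884]
```

Converted, 0.0294 m / 0.6 = 0.049, 0.0104 m / 0.6 = 0.0173.

nudge_tcp(ticks="0,0.0173,0.0148,0.049,0,0,0\n0,0.0173,0.0148,0.049,0,0,0\n0,0.0173,0.0148,0.049,0,0,0\n0,0,0,0,0,0,0\n0,0,0,0,0,0,0\n0,0,0,0,0,0,0\n0,0,0,0,0,0,0")

```text
time: 12.58
eef_pos: [0.4824, 0.2755, 0.1859]
orientation: [0.165, 0.837, 0.512, 0.098]
ft_force: [0.7, 0.3, -0.2]
finger_gap: 0.088
grasp_force: 59.2
```

```bash
python3 t.py
python3 - <<'E'
from h import *
a=robot.capture("scene")[60:330,180:420,::-1];b=robot.capture("top")[150:350,150:350,::-1]
r=lambda m,s:cv2.resize(m,s,interpolation=cv2.INTER_CUBIC)
cv2.imwrite("pics/f.png",np.hstack([r(a,(400,450)),r(b,(400,400))[:400] if 0 else r(b,(400,450))]))
lens=onz(robot.camera_info("scene"),(269.6,147.4),.33);print(lens)
E
```

```text
[-0.2345 -0.6795 -0.9614  1.0089  1.0759  0.3213] [0.4824 0.2755 0.1859] [[-0.9268  0.1755  0.3322]
 [ 0.3756  0.4214  0.8254]
 [ 0.0049  0.8897 -0.4565]]
label [0.5177 0.2827 0.18  ] tcp target [0.4802 0.2792 0.1859] delta tool [0.0035 0.0012 0.0024]
[0.5161687  0.28494545 0.33      ]
```

View pics/f.png

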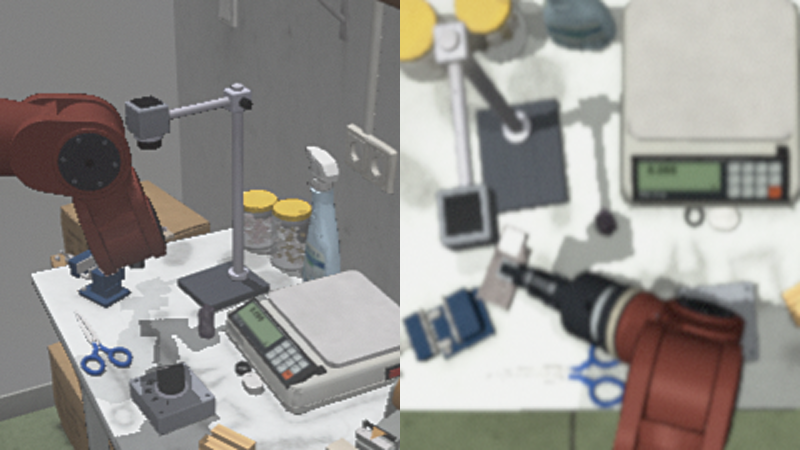

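The label's white field is at about (515,243) in the top crop, just in front of the head. I'll check that position numerically and inspect the knob.

```bash
python3 - <<'E'
from h import *
np.set_printoptions(precision=4,suppress=True)
T=robot.camera_info("top"); print(onz(T,(207.5,258),.18), onz(T,(207.5,258),.17))
a=robot.capture("scene")[265:345,245:345,::-1]
w=cv2.imread("pics/w2.png")[0:80,260:460]
cv2.imwrite("pics/k.png",np.vstack([cv2.resize(w,(750,300)),cv2.resize(a,(750,300*2))[:300]]))
S=robot.camera_info("scene"); W=__import__("pickle").load(open("w2.pkl","rb"))
k=np.array([.435,.0203,.08])
for q in(.628,1.257,1.885):
    an=np.radians(-175)+.942-q; d=np.array([np.cos(an),np.sin(an),0])
    P=[k-.021*d,k,k+.021*d]; print(q,(proj(W,P)-[260,0])*3.75,(proj(S,P)-[245,265])*7.5)
E
```

```text
[0.5169 0.2774 0.18  ] [0.5182 0.2795 0.17  ]
0.628 [[585.0627 -34.5606]
 [441.9659 -44.1754]
 [298.2792 -53.525 ]] [[316.6631  84.9254]
 [273.2508 112.6646]
 [228.949  140.9726]]
1.257 [[ 548.4876   56.1341]
 [ 441.9659  -44.1754]
 [ 332.0786 -147.2524]] [[333.7071 104.5942]
 [273.2508 112.6646]
 [212.437  120.7841]]
1.885 [[ 472.9175  107.4623]
 [ 441.9659  -44.1754]
 [ 409.4808 -202.489 ]] [[327.7789 127.6409]
 [273.2508 112.6646]
 [219.3038  97.8496]]
```

View pics/k.png

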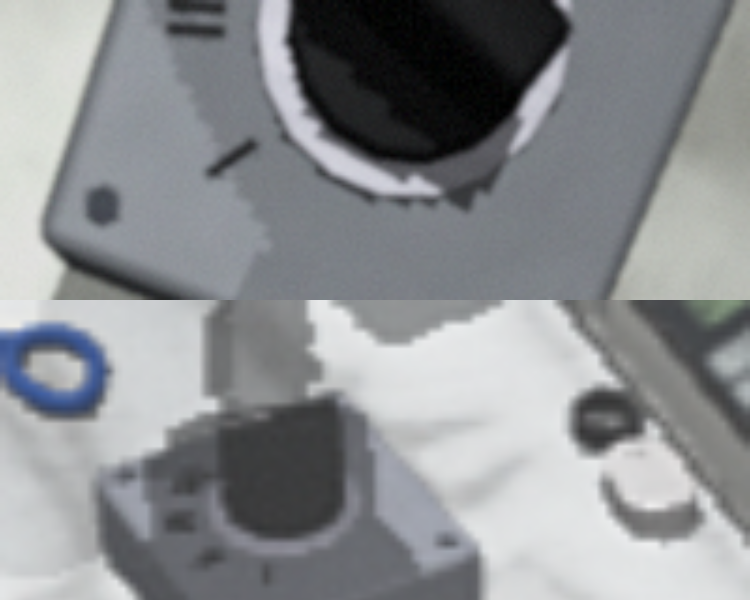

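The knob matches three bars: the bar runs from (225,120) to (335,100) in the crop, as predicted for 1.257. The label is within about 8 mm of the reading point, so I'll make a small correction, settle and hand in.

The manual's scale: shifts go in shares of 60 cm and turns go in shares of pi rad. Converting my numbers, 0.005 m / 0.6 = 0.0083, 0.003 m / 0.6 = 0.005.

nudge_tcp(ticks="0,0.005,0.0033,0.0083,0,0,0\n0,0,0,0,0,0,0\n0,0,0,0,0,0,0\n0,0,0,0,0,0,0\n0,0,0,0,0,0,0\n0,0,0,0,0,0,0\n0,0,0,0,0,0,0\n0,0,0,0,0,0,0")

```text
time: 13.4
eef_pos: [0.4809, 0.2831, 0.185]
orientation: [0.164, 0.837, 0.512, 0.097]
ft_force: [-0.2, 0.2, -1.3]
finger_gap: 0.08
grasp_force: 59.3
```

```bash
python3 t.py && python3 -c "
from station import robot
print(robot.get_state()['dq'].round(3)); print(robot.hand_in())"
```

```text
[-0.2156 -0.6956 -0.9751  0.9823  1.0714  0.3549] [0.4809 0.2831 0.185 ] [[-0.9276  0.1749  0.3301]
 [ 0.3736  0.4214  0.8264]
 [ 0.0054  0.8898 -0.4562]]
label [0.5162 0.2904 0.1791] tcp target [0.4802 0.2792 0.1859] delta tool [-0.0008 -0.0009 -0.0039]
[ 0.003 -0.002  0.001 -0.003 -0.    -0.   ]
the job is handed in; nothing more can be done
None
```

I handed the job in at about 13.4 s, with no verdict printed: the knob is at three bars, and the notched plate is held still under the lens, its label facing up about 27° from vertical and its middle about 4 mm from the reading point by my measurement.

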